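# Slide the measuring cylinder upright into the blue bench bay

### The job

Park the tall measuring cylinder in the blue bay: push it gently, low down on its body, so that it slides across the bench standing upright, in through the bay's open front and fully home against the back wall, then draw back and leave it standing there. Only push it with the fingertips: do not pinch, lift or tip it, and leave the red-capped bottle in the grey bay and the other glassware and things around undisturbed.

Things in the scene. Friction and masses are not known exactly. Their poses are not given: they have to be found in the camera images.
- cylinder: clear 100 ml measuring cylinder standing loose, 0.1 to 0.17 kg, 188 mm tall: upright tube of 31 mm diameter on a hexagonal foot 8 mm thick, 56 mm across flats, 64 across corners, any yaw. Origin: centre of the foot's underside, z up. Friction on the bench about 0.5 to 0.7: pushed above 35 mm it may tip. A gripper straight down beside it strikes the upper tube unless leaned back.
- blue_bay: blue U-shaped bay screwed to the bench, no floor. Origin: on the bench, middle of the back wall's inner face; its -x points out of the mouth, roughly to the robot's right (-y). Inner width 74 mm (y); straight sides to x = -45 mm, then wings flaring to a 110 mm mouth at x = -72. Walls 10 mm thick; sides 14 high, back 22. With screw ears it spans y = +-67. Home, the cylinder's centre is at x = -28 to -32 mm.
- grey_bay: grey bay of the same shape, size and axes, already taken by the red-capped bottle; it stands 160 to 210 mm nearer to the robot or farther away than the blue one
- bottle: white reagent bottle with a red cap, 54 mm diameter, 130 mm tall, 0.28 kg, standing loose in the grey bay; origin: centre of its underside. Not to be moved
- wash: white squeeze wash bottle with a bent spout, 67 x 95 mm, 183 mm tall, 0.31 kg, standing to the left of the bays; origin at its underside. Not to be moved
- beaker_small: small empty clear beaker, 54 mm diameter, 72 mm tall, standing beyond the cylinder, on the right; origin: centre of its underside. Not to be moved
- stopper: cream rubber stopper, 35 mm diameter, 28 mm tall, standing near the bench's front edge; origin: centre of its underside. Not to be moved
- filter_flask: big conical glass filter flask with a white funnel on top, 143 mm wide, 296 mm tall in all, fixed on the bench to the left behind the bays, two fixed 100 mm beakers farther left of it; origin: centre of its underside. An obstacle for an arm that comes from the left
Mind the look-alikes: they are no part of the job. Leave any green or orange look-alike of the cylinder alone.

How it is judged:
By the outcome, as a careful person would: the job done as asked, in the order asked, and still so for the second after the job is handed in, with the robot touching nothing.
It also fails if it takes over 67 s, if anything falls off the work surface, if the arm or the gripper's body presses on something with over 40 N, if the wrist force passes 120 N, or if a joint passes its speed limit or range.

### The arm

A 6-joint arm with a two-finger parallel gripper is mounted at the origin on a cart in front of the work surface, level with it; the furniture and walls round the work are solid. World frame = base frame: x ahead of the robot, y to its left, z up, the work surface at z = 0. Lengths are in mm, angles in rad, forces in N, time in s.
With the tool pointing down it reaches from about 300 to 775 mm from the base axis. Payload 14.6 kg.
Tool frame: the origin (TCP) lies midway between the tips of the shut fingers; the grasp point (between the pads) lies 19 mm behind it; z points along the fingers, y is the line along which they close (so a half turn about z gives the same grasp; the last joint's range is limited). The gripper opens to 94 mm and grips with 3 to 60 N. Pads are 16 mm wide; open, the fingers measure 119 mm over their backs; the gripper's body (75 mm by 177 mm) begins 78 mm behind the grasp point.
Start: joints at [1.197, 0.3, 1.521, -0, 1.321, -0.067], TCP at [166.103, 524.308, 181.046] pointing down, gripper open.
Joint ranges: [-3.03, 3.03], [-0.79, 2.21], [0.23, 2.52], [-1.04, 4.18], [0, 3.07], [-2.55, 2.55]. Speed limits (rad/s): [2.22, 2.22, 2.57, 3.14, 3.14, 3.14].

### API

Orientations are given as [roll, pitch, yaw] about the fixed x, y, z axes, in that order (R = Rz(yaw) Ry(pitch) Rx(roll)).
In Python, from cell import manip, camera gives the robot as it stands.
- The arm moves only by the tool move_arm, never from a script. Its arguments are lists of equal length, an entry for each row: "dp": the shift along the world's x, y, z in mm, a list of three; "rotation": the turn, a rotation vector about the world's x, y, z in rad, a list of three; "hand": the opening, from 0 (shut) to 1 (fully open). A call has 1 to 10 rows; each row shifts and turns the commanded pose from where the row before left it; what a row does not reach is not made up. A row lasts 1/8 s, in which the tool goes at most 62.5 mm and 10.7 degrees, less where a joint would pass 70% of its speed; a pose out of reach is approached as far as the arm can. A call with a gripper value outside its range is refused whole. The fingers move at their own pace and stop on an object; "newtons" is the grip in N (left out, the last holds). Time passes only in rows, so rows that do not move let the fingers close. It gives the time, the measured TCP pose, the force, the opening and the grip force at its end, in the units of the state.
- manip.read_state(): the state, without advancing time (a new reading comes with each control period).
- camera(name): name is "side" or "top" or "wrist"; returns a dict with "image" (420x560x3 uint8, red, green, blue), "fx", "fy", "cx", "cy" (pixels), "k1" (the pictures are not rectified: a ray, as slopes to the right and down, at radius r is drawn at 1 + k1 r^2 times it, then the intrinsics apply), "R" (3x3) and "t" (3): a world point X has camera coordinates R X + t; the wrist camera has in their place "mount" (4x4, takes a point from camera to tool coordinates, whose origin is the TCP and whose axes are the flange's). Camera axes: x right, y down, z forward; pixel columns grow to the right and rows downward; lengths in mm; the calibration is good to about 2 mm. A picture is of the moment at which its call begins: read the wrist's pose just before it. There is no depth.
- manip.sign_off(): hands the job in; it is judged then, once.
The state is a dict: "clock": time; "joints": joint angles; "qd": joint speeds; "effort": joint torques, N m; "eef_pos": TCP position; "eef_rot": TCP orientation; "wrist_force": force on the tool from outside, world axes, zero at the start; "moment": the same for the moment, N m; "finger_gap": finger opening in mm; "finger_force": force on a finger pad.
Only numpy, scipy, OpenCV 4.12 (cv2) and the standard library are available. Lean on these libraries where they do the work, as an engineer would, in place of code of your own. Each camera call takes 0.05 s, during which the arm holds its last target. There are 200 camera calls.

## Working session

There is one attempt and no reset: what is moved stays moved. The work goes in short steps, Python scripts to look and compute and a tool call to move; the robot and the scene stay as the last step left them, time stands still between calls to the robot, and variables do not carry over. Pictures are saved under pics/ and viewed, at most 10 in all, crops included, and the job is handed in when it is done.

Besides the shell and the picture viewer there is one more tool, called after "Call:" by a JSON object that holds its "method" and its "body". move_arm: Moves the arm, as the interface text tells. Its arguments: {"type":"object","properties":{"dp":{"type":"array","items":{"type":"array","items":{"type":"number"}}},"rotation":{"type":"array","items":{"type":"array","items":{"type":"number"}}},"hand":{"type":"array","items":{"type":"number"}},"newtons":{"type":"number"}},"required":["dp","rotation","hand"]}

```bash
mkdir -p pics && cat > h.py <<'E'
import numpy as np, cv2, json
from cell import manip, camera
def snap(n,f):
    c=camera(n); cv2.imwrite(f'pics/{f}.png',c['image'][:,:,::-1]); np.savez(f'{f}.npz',**c); return c
def ray(c,u,v):
    d=np.array([c['k1'],0,0,0,0],float); K=np.array([[c['fx'],0,c['cx']],[0,c['fy'],c['cy']],[0,0,1]],float)
    p=cv2.undistortPointsIter(np.array([[[u,v]]],float),K,d,None,None,(3,50,1e-9))[0,0]
    R=c['R'];return -R.T@c['t'], R.T@np.array([p[0],p[1],1])
def onz(c,u,v,z):
    o,d=ray(c,u,v); return o+d*(z-o[2])/d[2]
def proj(c,X):
    p=c['R']@np.array(X,float)+c['t']; x=p[:2]/p[2]; s=1+c['k1']*(x@x)
    return [float(c['fx']*x[0]*s+c['cx']),float(c['fy']*x[1]*s+c['cy'])]
E
python3 - <<'E'
from h import *
for n in('top','side'):
    c=snap(n,n+'0')
    im=cv2.resize(c['image'][:,:,::-1],(800,600),interpolation=cv2.INTER_CUBIC); cv2.imwrite(f'pics/{n}0b.png',im)
    print(n,c['fx'],c['k1'],-c['R'].T@c['t'])
print(manip.read_state())
E
```

```text
top 428.3466236243129 -0.04066468987604851 [ 338.26375312  -98.94252917 1191.21921068]
side 475.82241537118597 0.028554451501579533 [546.63143975 731.18467245 587.14881693]
{'clock': 0.1, 'joints': array([ 1.19740126e+00,  3.00427167e-01,  1.52150639e+00, -4.52004063e-06,
        1.32072105e+00, -6.65744284e-02]), 'qd': array([ 0.00034754, -0.00095108,  0.00013542,  0.00094328, -0.00117747,
       -0.0002401 ]), 'effort': array([ 1.57398008e-03, -5.32646763e+01, -3.53281188e+01,  7.09330570e-02,
        2.35647865e-02, -9.24265191e-05]), 'eef_pos': array([166.01070285, 524.07210962, 180.54204398]), 'eef_rot': array([-3.14053276e+00, -6.62782803e-05,  2.83477310e+00]), 'wrist_force': array([-0.45716158,  0.20989403,  0.07019109]), 'moment': array([ 0.01422384, -0.03352839, -0.0213653 ]), 'finger_force': 0.0, 'finger_gap': 93.98881768964647}
```

View pics/top0b.png

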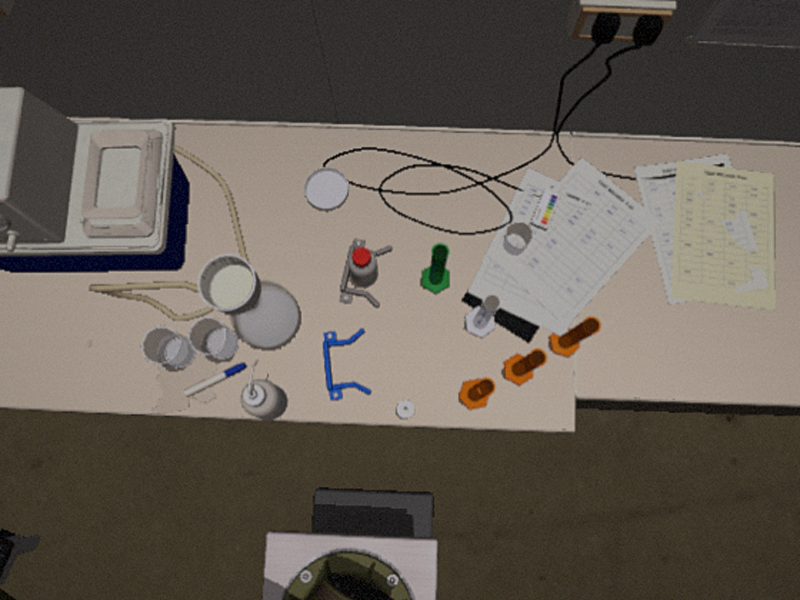

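View pics/side0b.png

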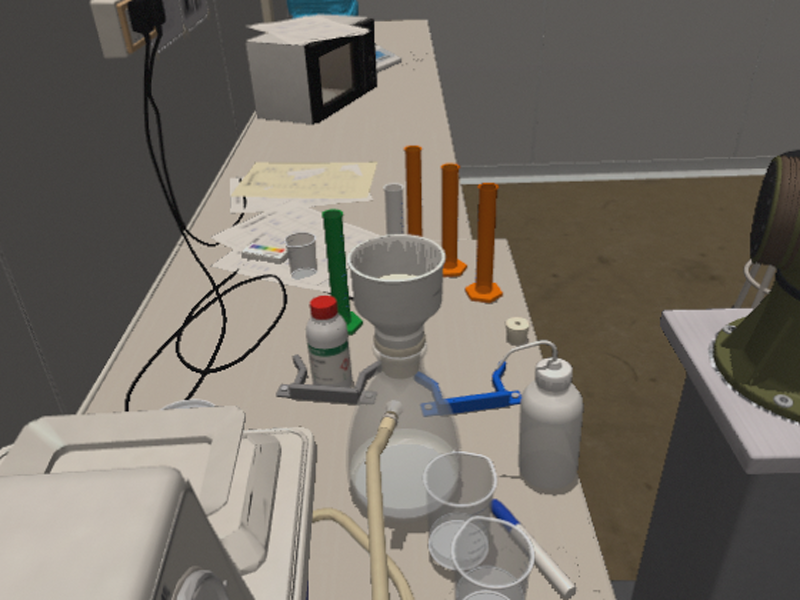

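The top view shows the blue bay at about (345,365), the clear cylinder's foot at (480,320), the green one at (436,280), three orange ones at (477,393), (520,368) and (570,340), and the stopper at (405,409). The mouth of the bay faces right. I'll enlarge this area.

```bash
python3 - <<'E'
import cv2
im=cv2.imread('pics/top0.png')[150:310,215:435]
cv2.imwrite('pics/crop1.png',cv2.resize(im,(770,560),interpolation=cv2.INTER_CUBIC))
E
```

```text
(no output)
```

View pics/crop1.png

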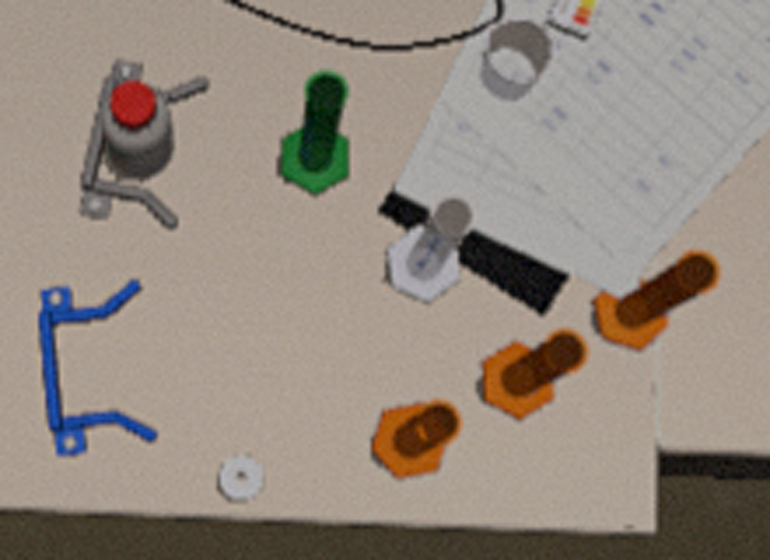

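```bash
cat > fit.py <<'E'
from h import *
from scipy.optimize import minimize
c=dict(np.load('top0.npz'))
q=lambda x,y:((x+.5)/3.5-.5+215,(y+.5)/3.5-.5+150)
P=lambda x,y,z:onz(c,*q(x,y),z).round(1)
print('cyl foot',P(423,262,8),'top',P(454,214,188),'| bottom vtx',P(426,302,8),'left',P(386,268,8),P(394,230,8),'right',P(459,262,8))
print('green',P(315,157,8),'or1',P(409,440,8),'or2',P(517,380,8),'stopper',P(242,477,28),'small beaker',P(513,72,0),'bottle cap',P(134,103,130))
print('bench front',P(30,511,0),P(650,532,0))
h=cv2.cvtColor(c['image'],cv2.COLOR_RGB2HSV)
m=((h[...,0]>100)&(h[...,0]<125)&(h[...,1]>130)&(h[...,2]>60)).astype(np.uint8)
w=np.zeros_like(m); w[225:285,220:265]=1; m*=w
S=8
def prism(poly,z):
    return [(x,y,zz) for x,y in poly for zz in (0,z)]
def parts():
    L=[prism([(0,-47),(10,-47),(10,47),(0,47)],22)]
    for s in(1,-1):
        L.append(prism([(0,37*s),(0,47*s),(-45,47*s),(-45,37*s)],14))
        L.append(prism([(-45,37*s),(-45,47*s),(-72,65*s),(-72,55*s)],14))
        L.append(prism([(-8,47*s),(10,47*s),(10,67*s),(-8,67*s)],5))
    return L
M=cv2.resize(m,None,fx=S,fy=S,interpolation=cv2.INTER_LINEAR) if 0 else np.kron(m[225:285,220:265],np.ones((S,S),np.uint8))
def ren(p):
    x,y,a=p; ca,sa=np.cos(a),np.sin(a); I=np.zeros_like(M)
    for pr in parts():
        uv=np.array([proj(c,(x+ca*X-sa*Y,y+sa*X+ca*Y,Z)) for X,Y,Z in pr])
        uv=((uv-[220,225]+.5)*S-.5).round().astype(np.int32)
        cv2.fillConvexPoly(I,cv2.convexHull(uv),1)
    return I
def cost(p):
    I=ren([p[0],p[1],p[2]/100]); return -np.sum(I&M)/np.sum(I|M)
g=P(55,370,22)
best=min((minimize(cost,[g[0],g[1],a],method='Nelder-Mead',options=dict(initial_simplex=[[g[0],g[1],a],[g[0]+8,g[1],a],[g[0],g[1]+8,a],[g[0],g[1],a+8]])) for a in(145,157,165)),key=lambda r:r.fun)
print('bay',best.x,best.fun)
E
python3 fit.py
```

```text
cyl foot [ 563.9 -229.9    8. ] top [ 563.8 -230.7  188. ] | bottom vtx [ 531.5 -232.9    8. ] left [ 557.8 -200.4    8. ] [ 589.2 -206.1    8. ] right [ 565.  -258.8    8. ]
green [ 647.4 -140.7    8. ] or1 [ 421.5 -221.4    8. ] or2 [ 471.9 -305.8    8. ] stopper [386.7 -91.8  28. ] small beaker [ 728.8 -303.     0. ] bottle cap [651.3  -1.9 130. ]
bench front [354.7  73.3   0. ] [ 357.7 -412.     0. ]
bay [450.52553712  76.28122922 162.65224983] 365716575608833.25fit.py:31: RuntimeWarning: overflow encountered in scalar negative
  I=ren([p[0],p[1],p[2]/100]); return -np.sum(I&M)/np.sum(I|M)
```

```bash
sed -i 's/return -np.sum(I&M)\/np.sum(I|M)/return -float(np.sum(I\&M))\/float(np.sum(I|M))/' fit.py && cat >> fit.py <<'E'
x,y,a=best.x; a/=100
ca,sa=np.cos(a),np.sin(a)
for X in(-30,-45,-72,-120): print(X,x+ca*X,y+sa*X)
o=np.dstack([M*255,ren([x,y,a])*255,0*M]); cv2.imwrite('pics/fit.png',cv2.resize(o,None,fx=1.2,fy=1.2))
E
python3 fit.py|tail -5
```

```text
bay [465.37979206  58.12462689 173.00421125] -0.6230414746543779
-30 470.1369994759183 28.50421200634635
-45 472.51560318215434 13.694004566587779
-72 476.7970898533792 -12.964368824977655
-120 484.4086217133345 -60.357032632205076
```

View pics/fit.png

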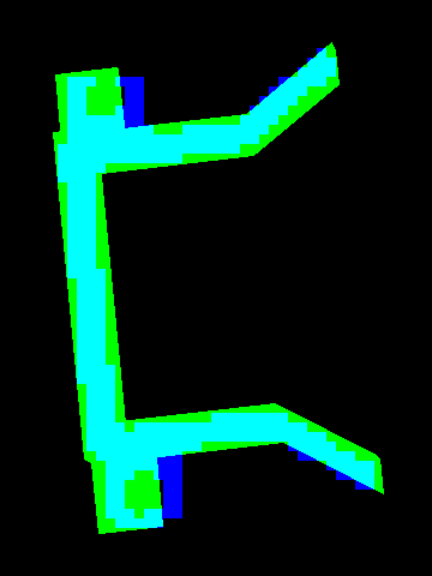

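The fit is good: the bay's origin is about (465.5, 58) with yaw 1.73, so the home centre is near (470, 28). The cylinder is at (564, -230), and its foot and top readings agree. Plan: lean the tool back 30°, nest the tube between two narrowly opened fingertips, and push along f = (-0.5, 0.866) to the bay axis, then along the axis.

```bash
cat >> h.py <<'E'
from scipy.spatial.transform import Rotation as Ro
def target(a,th):
    f=np.array([np.cos(a),np.sin(a),0]); zz=np.array([0,0,1.])
    x=f*np.cos(th)+zz*np.sin(th); z=f*np.sin(th)-zz*np.cos(th)
    return Ro.from_matrix(np.c_[x,np.cross(z,x),z])
def cur(): 
    s=manip.read_state(); return Ro.from_euler('xyz',s['eef_rot'])
def rel(a,th): return (target(a,th)*cur().inv()).as_rotvec().round(4)
E
python3 - <<'E'
from h import *
a=np.deg2rad(120)
R0=cur(); Rv=target(a,0); Rt=target(a,np.deg2rad(30))
print('yaw part',(Rv*R0.inv()).as_rotvec(),'lean',(Rt*Rv.inv()).as_rotvec())
w=camera('wrist'); print(w['mount'].round(2))
c=dict(np.load('top0.npz')); s=.7
for n,u,v,z in(('wash',265,403,0),('flaskbase',268,318,60),('or3',566,343,8)): print(n,onz(c,u*s,v*s,z).round())
E
```

```text
yaw part [ 8.02824867e-04 -7.32256652e-04 -7.40377959e-01] lean [4.53449841e-01 2.61799388e-01 1.12300742e-16]
[[ 0.0000e+00 -9.6000e-01 -2.6000e-01  7.7290e+01]
 [ 1.0000e+00  0.0000e+00  0.0000e+00  1.2000e-01]
 [ 0.0000e+00 -2.6000e-01  9.6000e-01 -2.0284e+02]
 [ 0.0000e+00  0.0000e+00  0.0000e+00  1.0000e+00]]
wash [387. 180.   0.]
flaskbase [543. 174.  60.]
or3 [ 526. -400.    8.]
```

Call:
{"method": "move_arm", "body": {"dp": [[0, 0, 50], [0, 0, 50], [0, 0, 50], [0, -30, 20], [20, -55, 0], [20, -55, 0], [20, -55, 0], [20, -55, 0], [20, -55, 0], [20, -55, 0]], "rotation": [[0, 0, 0], [0, 0, 0], [0, 0, 0], [0, 0, 0], [0, 0, 0], [0, 0, 0], [0, 0, 0], [0, 0, 0], [0, 0, 0], [0, 0, 0]], "hand": [1, 1, 1, 1, 1, 1, 1, 1, 1, 1]}}

```text
clock: 1.4
eef_pos: [286.1, 162.6, 351.1]
eef_rot: [3.141, 0.0, 2.835]
wrist_force: [0.9, -0.4, -1.0]
finger_gap: 94.0
finger_force: 0.0
```

Call:
{"method": "move_arm", "body": {"dp": [[30, -44, 0], [30, -44, 0], [30, -44, 0], [30, -44, 0], [30, -44, 0], [30, -44, 0], [30, -44, 0], [30, -44, 0], [30, -44, 0], [33, -40, 0]], "rotation": [[0, 0, -0.074], [0, 0, -0.074], [0, 0, -0.074], [0, 0, -0.074], [0, 0, -0.074], [0, 0, -0.074], [0, 0, -0.074], [0, 0, -0.074], [0, 0, -0.074], [0, 0, -0.074]], "hand": [0.24, 0.24, 0.24, 0.24, 0.24, 0.24, 0.24, 0.24, 0.24, 0.24]}}

```text
clock: 2.65
eef_pos: [589.7, -273.3, 350.8]
eef_rot: [-3.141, -0.0, 2.092]
wrist_force: [-1.0, 0.5, 0.1]
finger_gap: 22.5
finger_force: 0.0
```

Call:
{"method": "move_arm", "body": {"dp": [[0, 0, -10], [0, 0, -10], [0, 0, -10], [0, 0, -10], [0, 0, -10], [0, 0, 0]], "rotation": [[0.0907, 0.0524, 0], [0.0907, 0.0524, 0], [0.0907, 0.0524, 0], [0.0907, 0.0524, 0], [0.0907, 0.0524, 0], [0, 0, 0]], "hand": [0.24, 0.24, 0.24, 0.24, 0.24, 0.24]}}

```text
clock: 3.4
eef_pos: [589.2, -272.6, 297.3]
eef_rot: [-3.139, -0.528, 2.092]
wrist_force: [0.3, -0.4, 0.2]
finger_gap: 22.6
finger_force: 0.0
```

```bash
python3 - <<'E'
from h import *
s=manip.read_state(); print(s['eef_pos'].round(1),s['joints'].round(2),s['finger_gap'],rel(np.deg2rad(120),np.deg2rad(30)))
w=snap('wrist','w1'); M=w['mount']; A=np.eye(4); A[:3,:3]=cur().as_matrix(); A[:3,3]=s['eef_pos']
B=np.linalg.inv(A@M); w['R']=B[:3,:3]; w['t']=B[:3,3]; np.savez('w1.npz',**w)
print([proj(w,p) for p in((564,-230,0),(564,-230,188))])
E
```

```text
[ 589.2 -272.6  297.3] [-0.59  0.89  0.44  0.29  2.27 -0.98] 22.557101354180055 [-0.0028 -0.0046  0.0009]
[[281.9260301959569, 242.03729146953742], [281.74774551974247, 211.3794814029413]]
```

View pics/w1.png

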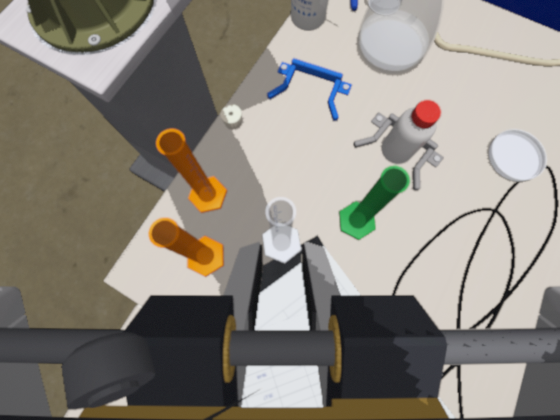

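The wrist view confirms the position: the foot is at (281,242) and the rim at (281,211), where my estimate puts them (rim predicted at 281,211). Descending.

Call:
{"method": "move_arm", "body": {"dp": [[0, 0, -30], [0, 0, -30], [0, 0, -30], [0, 0, -30], [0, 0, -30], [0, 0, -20], [0, 0, 0]], "rotation": [[0, 0, 0], [0, 0, 0], [0, 0, 0], [0, 0, 0], [0, 0, 0], [0, 0, 0], [0, 0, 0]], "hand": [0.24, 0.24, 0.24, 0.24, 0.24, 0.24, 0.24]}}

```text
clock: 4.32
eef_pos: [588.9, -271.3, 131.0]
eef_rot: [-3.141, -0.523, 2.095]
wrist_force: [-0.6, -0.5, 1.1]
finger_gap: 22.5
finger_force: 0.0
```

Call:
{"method": "move_arm", "body": {"dp": [[0, 0, -20], [0, 0, -20], [0, 0, -20], [0, 0, -15], [0, 0, -15], [0, 0, -10], [0, 0, -8], [0, 0, 0]], "rotation": [[0, 0, 0], [0, 0, 0], [0, 0, 0], [0, 0, 0], [0, 0, 0], [0, 0, 0], [0, 0, 0], [0, 0, 0]], "hand": [0.24, 0.24, 0.24, 0.24, 0.24, 0.24, 0.24, 0.24]}}

```text
clock: 5.32
eef_pos: [589.0, -271.6, 22.6]
eef_rot: [-3.141, -0.524, 2.095]
wrist_force: [-0.7, 0.1, -0.2]
finger_gap: 22.8
finger_force: 0.0
```

```bash
cat >> h.py <<'E'
def wr(name):
    s=manip.read_state(); R=cur().as_matrix()
    w=snap('wrist',name); A=np.eye(4); A[:3,:3]=R; A[:3,3]=s['eef_pos']
    B=np.linalg.inv(A@w['mount']); w['R']=B[:3,:3]; w['t']=B[:3,3]; np.savez(name+'.npz',**w); return w,s
E
python3 - <<'E'
from h import *
w,s=wr('w2'); print(s['eef_pos'].round(1),s['joints'].round(2),s['wrist_force'].round(1),rel(np.deg2rad(120),np.deg2rad(30)))
print([proj(w,p) for p in((564,-230,0),(564,-230,188))])
E
```

```text
[ 589.  -271.6   22.6] [-0.59  1.    0.87  0.23  1.75 -1.13] [-0.7  0.1 -0.2] [-0.      0.0002 -0.0004]
[[281.0698738292649, 183.5151402104807], [278.75988602760765, -112.61881934244855]]
```

View pics/w2.png

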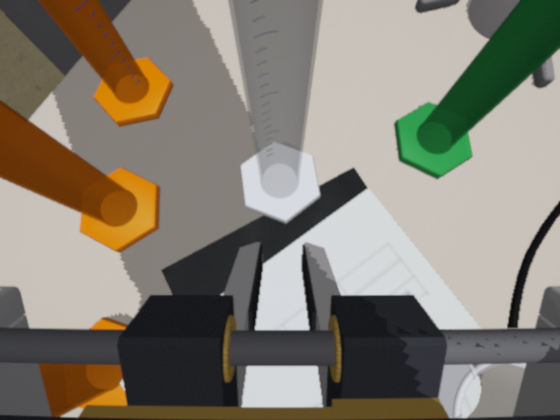

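The cylinder is centred between the fingertips, foot at (280,182), with the orange and green ones clear on both sides. Now nesting and pushing.

Call:
{"method": "move_arm", "body": {"dp": [[-3.5, 6, -2], [-3.5, 6, -2], [-3, 5.2, 0], [-2, 3.5, 0], [-2, 3.5, 0], [-2, 3.5, 0], [-2, 3.5, 0], [-2, 3.5, 0], [-2, 3.5, 0], [-2, 3.5, 0]], "rotation": [[0, 0, 0], [0, 0, 0], [0, 0, 0], [0, 0, 0], [0, 0, 0], [0, 0, 0], [0, 0, 0], [0, 0, 0], [0, 0, 0], [0, 0, 0]], "hand": [0.24, 0.24, 0.24, 0.24, 0.24, 0.24, 0.24, 0.24, 0.24, 0.24]}}

```text
clock: 6.62
eef_pos: [565.0, -229.8, 19.0]
eef_rot: [3.142, -0.524, 2.095]
wrist_force: [-0.2, -0.7, -0.3]
finger_gap: 22.4
finger_force: 0.3
```

```bash
python3 - <<'E'
from h import *
w,s=wr('w3'); p=s['eef_pos']; print(p.round(1),s['wrist_force'].round(1))
f=np.array([-.5,.866,0]); c=p+17*f; c[2]=0; print(c,proj(w,c))
E
```

```text
[ 565.  -229.8   19. ] [-0.2 -0.7 -0.3]
[ 556.46517205 -215.09763203    0.        ] [282.20268034965176, 223.45729417081495]
```

View pics/w3.png

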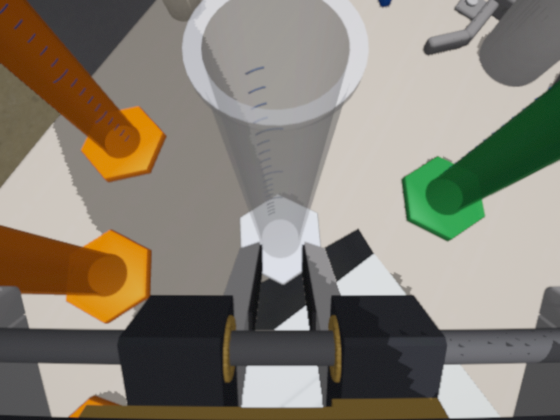

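```bash
python3 - <<'E'
from h import *
w=dict(np.load('w3.npz')); f=np.array([-.5,.866,0]);l=np.array([.866,.5,0])
p=manip.read_state()['eef_pos']
for n,u,v,z in(('foot',281,240,8),('vtx bot',283,283,8),('vtx top',283,196,8),('rim',276,47,188),('rimnear',276,124,188),('rimfar',276,-20,188)):
    X=onz(w,u,v,z); print(n,X.round(1),((X-p)@f).round(1),((X-p)@l).round(1))
c=snap('top','top1')
im=c['image'][190:270,290:400,::-1]; cv2.imwrite('pics/crop2.png',cv2.resize(im,(770,560),interpolation=cv2.INTER_CUBIC))
E
```

```text
foot [ 562.4 -227.1    8. ] 3.3 -0.9
vtx bot [ 578.  -251.3    8. ] -25.5 0.4
vtx top [ 547.9 -199.2    8. ] 34.8 0.5
rim [ 561.8 -226.6  188. ] 4.0 -1.3
rimnear [ 568.8 -238.6  188. ] -9.9 -1.2
rimfar [ 554.6 -214.4  188. ] 18.2 -1.3
```

View pics/crop2.png

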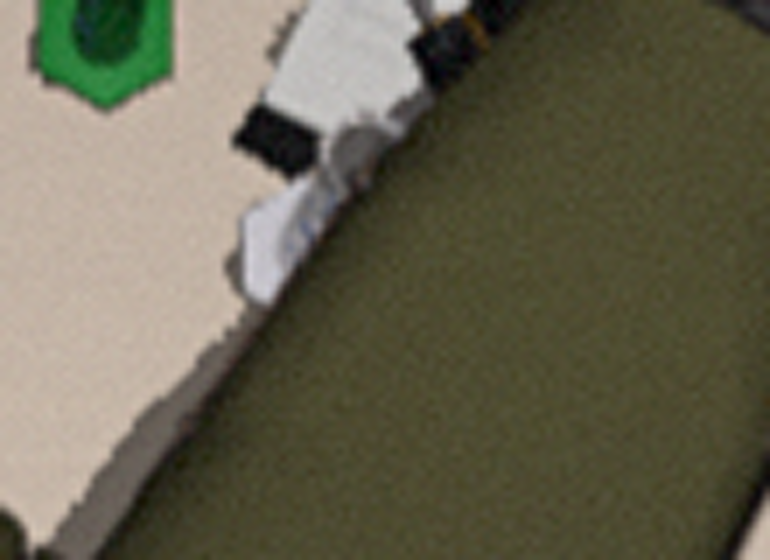

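The cylinder is upright (rim above foot) at (562,-227), nested 3.5 mm ahead of the TCP. That is rather deep between the tips, so I'll back off, narrow the gap so that it can't be pinched, and push on.

Call:
{"method": "move_arm", "body": {"dp": [[4, -6.9, 0], [4, -6.9, 0], [4, -6.9, 0], [0, 0, 0], [0, 0, 0], [0, 0, 0], [-3, 5.2, 0], [-2, 3.5, 0], [-2, 3.5, 0], [-2, 3.5, 0]], "rotation": [[0, 0, 0], [0, 0, 0], [0, 0, 0], [0, 0, 0], [0, 0, 0], [0, 0, 0], [0, 0, 0], [0, 0, 0], [0, 0, 0], [0, 0, 0]], "hand": [0.24, 0.24, 0.24, 0.12, 0.12, 0.12, 0.12, 0.12, 0.12, 0.12]}}

```text
clock: 7.98
eef_pos: [568.0, -234.7, 19.1]
eef_rot: [3.141, -0.524, 2.095]
wrist_force: [0.4, -0.6, 0.9]
finger_gap: 11.4
finger_force: 0.0
```

Call:
{"method": "move_arm", "body": {"dp": [[-2, 3.5, 0], [-2, 3.5, 0], [-2, 3.5, 0], [-2, 3.5, 0], [-2, 3.5, 0], [-2, 3.5, 0], [-2, 3.5, 0], [-2, 3.5, 0], [-2, 3.5, 0], [-2, 3.5, 0]], "rotation": [[0, 0, 0], [0, 0, 0], [0, 0, 0], [0, 0, 0], [0, 0, 0], [0, 0, 0], [0, 0, 0], [0, 0, 0], [0, 0, 0], [0, 0, 0]], "hand": [0.12, 0.12, 0.12, 0.12, 0.12, 0.12, 0.12, 0.12, 0.12, 0.12]}}

```text
clock: 9.22
eef_pos: [548.0, -199.7, 19.0]
eef_rot: [3.142, -0.524, 2.095]
wrist_force: [-0.6, -0.8, 0.4]
finger_gap: 11.2
finger_force: 0.4
```

```bash
python3 - <<'E'
from h import *
w,s=wr('w4'); p=s['eef_pos']; print(p.round(1),s['wrist_force'].round(1),s['finger_gap'])
E
```

```text
[ 548.  -199.7   19. ] [-0.6 -0.8  0.4] 11.166573176116687
```

View pics/w4.png

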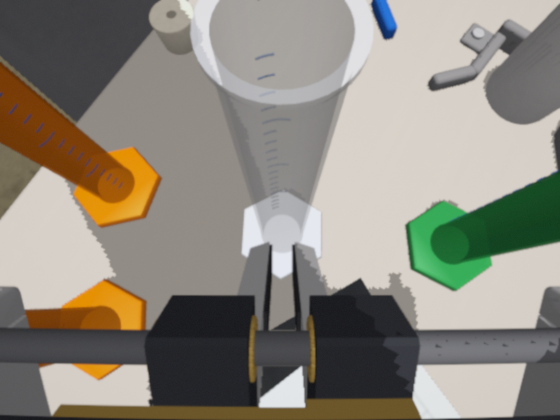

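The cylinder stands upright and centred, foot at (282,232), about 9 mm ahead of the TCP, so its centre is near (543.5,-192). Continuing to the bay axis.

Call:
{"method": "move_arm", "body": {"dp": [[-2.5, 4.33, 0], [-2.5, 4.33, 0], [-2.5, 4.33, 0], [-2.5, 4.33, 0], [-2.5, 4.33, 0], [-2.5, 4.33, 0], [-2.5, 4.33, 0], [-2.5, 4.33, 0], [-2.5, 4.33, 0], [-2.5, 4.33, 0]], "rotation": [[0, 0, 0], [0, 0, 0], [0, 0, 0], [0, 0, 0], [0, 0, 0], [0, 0, 0], [0, 0, 0], [0, 0, 0], [0, 0, 0], [0, 0, 0]], "hand": [0.12, 0.12, 0.12, 0.12, 0.12, 0.12, 0.12, 0.12, 0.12, 0.12]}}

```text
clock: 10.52
eef_pos: [523.0, -156.4, 19.1]
eef_rot: [3.141, -0.524, 2.095]
wrist_force: [0.6, -2.1, -0.2]
finger_gap: 11.5
finger_force: 0.4
```

Call:
{"method": "move_arm", "body": {"dp": [[-2.5, 4.33, 0], [-2.5, 4.33, 0], [-2.5, 4.33, 0], [-2.5, 4.33, 0], [-2.5, 4.33, 0], [-2.5, 4.33, 0], [-2.5, 4.33, 0], [-2.5, 4.33, 0], [-2.5, 4.33, 0], [-2.5, 4.33, 0]], "rotation": [[0, 0, 0], [0, 0, 0], [0, 0, 0], [0, 0, 0], [0, 0, 0], [0, 0, 0], [0, 0, 0], [0, 0, 0], [0, 0, 0], [0, 0, 0]], "hand": [0.12, 0.12, 0.12, 0.12, 0.12, 0.12, 0.12, 0.12, 0.12, 0.12]}}

```text
clock: 11.78
eef_pos: [497.9, -113.1, 19.1]
eef_rot: [3.141, -0.524, 2.095]
wrist_force: [0.2, -0.2, -0.3]
finger_gap: 11.2
finger_force: 0.4
```

```bash
cat >> h.py <<'E'
# rim position by fitting the ellipse: render foot hexagon/tube overlay numbers
def bayfit(w,g):
    """refine bay pose from the blue mask in view w"""
    from scipy.optimize import minimize
    h=cv2.cvtColor(w['image'],cv2.COLOR_RGB2HSV)
    m=((h[...,0]>100)&(h[...,0]<125)&(h[...,1]>130)&(h[...,2]>60)).astype(np.uint8)
    def prism(poly,z): return [(x,y,zz) for x,y in poly for zz in (0,z)]
    L=[prism([(0,-47),(10,-47),(10,47),(0,47)],22)]
    for s in(1,-1):
        L+= [prism([(0,37*s),(0,47*s),(-45,47*s),(-45,37*s)],14),prism([(-45,37*s),(-45,47*s),(-72,65*s),(-72,55*s)],14),prism([(-8,47*s),(10,47*s),(10,67*s),(-8,67*s)],5)]
    M=np.kron(m,np.ones((4,4),np.uint8))
    def ren(p):
        x,y,a=p[0],p[1],p[2]/100; ca,sa=np.cos(a),np.sin(a); I=np.zeros_like(M)
        for pr in L:
            uv=np.array([proj(w,(x+ca*X-sa*Y,y+sa*X+ca*Y,Z)) for X,Y,Z in pr])
            cv2.fillConvexPoly(I,cv2.convexHull(((uv+.5)*4-.5).round().astype(np.int32)),1)
        return I
    def cost(p):
        I=ren(p); return -float(np.sum(I&M))/max(1.,float(np.sum(I|M)))
    g=np.array(g,float); r=minimize(cost,g,method='Nelder-Mead',options=dict(initial_simplex=g+np.array([[0,0,0],[6,0,0],[0,6,0],[0,0,6]])))
    return r.x.round(1),r.fun
E
python3 - <<'E'
from h import *
w,s=wr('w5'); p=s['eef_pos']; print(p.round(1),s['wrist_force'].round(1),s['finger_gap'])
print('wrist view',bayfit(w,(465.4,58,173)))
c=dict(np.load('top0.npz')); print('top0',bayfit(c,(465.4,58,173)))
E
```

```text
[ 497.9 -113.1   19.1] [ 0.2 -0.2 -0.3] 11.165468027388753
wrist view (array([466.1,  55.2, 175.4]), np.float64(-0.32473870913982333))
top0 (array([465.8,  58.5, 172.6]), np.float64(-0.5494932068147509))
```

Call:
{"method": "move_arm", "body": {"dp": [[-1, 4.85, 0], [-1, 4.85, 0], [-1, 4.85, 0], [-1, 4.85, 0], [-1, 4.85, 0], [-1, 4.85, 0], [-1, 4.85, 0], [-1, 4.85, 0], [-1, 4.85, 0], [-1, 4.85, 0]], "rotation": [[0, 0, -0.0175], [0, 0, -0.0175], [0, 0, -0.0175], [0, 0, -0.0175], [0, 0, -0.0175], [0, 0, -0.0175], [0, 0, -0.0175], [0, 0, -0.0175], [0, 0, -0.0175], [0, 0, -0.0175]], "hand": [0.12, 0.12, 0.12, 0.12, 0.12, 0.12, 0.12, 0.12, 0.12, 0.12]}}

```text
clock: 13.08
eef_pos: [488.0, -64.6, 19.0]
eef_rot: [3.142, -0.524, 1.919]
wrist_force: [1.2, -0.9, 0.0]
finger_gap: 11.1
finger_force: 0.4
```

```bash
python3 - <<'E'
from h import *
w,s=wr('w6'); p=s['eef_pos']; print(p.round(1),s['wrist_force'].round(1))
print('wrist view',bayfit(w,(465.4,58,173)))
# foot mask: bright bluish-white region near expected centre
f=np.array([np.cos(np.deg2rad(110)),np.sin(np.deg2rad(110)),0]); c=p+9*f; c[2]=0
print(c.round(1),proj(w,c))
h=cv2.cvtColor(w['image'],cv2.COLOR_RGB2HSV).astype(int)
u,v=map(int,proj(w,c)); 
for ww,nm in((w,'w6'),(dict(np.load('w4.npz')),'w4')):
    im=ww['image'].astype(int); m=((im[...,2]-im[...,0]>2)&(im.sum(2)>480)).astype(np.uint8); m[:150]=0;m[330:]=0
    n,l,st,ce=cv2.connectedComponentsWithStats(m)
    print(nm,[(st[i].tolist(),ce[i].round().tolist()) for i in range(1,n) if st[i][4]>150])
E
```

```text
[488.  -64.6  19. ] [ 1.2 -0.9  0. ]
wrist view (array([466.1,  59.5, 171.7]), np.float64(-0.3130957472809483))
[484.9 -56.1   0. ] [282.3128782689133, 234.36606037568876]
w6 [([242, 193, 79, 86, 4165], [281.0, 229.0])]
w4 [([241, 192, 80, 87, 4204], [281.0, 229.0])]
```

The foot detection shows the cylinder nested exactly as before and on the bay axis. On into the mouth.

Call:
{"method": "move_arm", "body": {"dp": [[-0.9, 4.9, 0], [-0.9, 4.9, 0], [-0.9, 4.9, 0], [-0.9, 4.9, 0], [-0.9, 4.9, 0], [-0.9, 4.9, 0], [-0.9, 4.9, 0], [-0.9, 4.9, 0]], "rotation": [[0, 0, 0], [0, 0, 0], [0, 0, 0], [0, 0, 0], [0, 0, 0], [0, 0, 0], [0, 0, 0], [0, 0, 0]], "hand": [0.12, 0.12, 0.12, 0.12, 0.12, 0.12, 0.12, 0.12]}}

```text
clock: 14.12
eef_pos: [480.8, -25.4, 19.0]
eef_rot: [3.142, -0.524, 1.92]
wrist_force: [0.5, -0.6, 0.4]
finger_gap: 11.4
finger_force: 0.3
```

```bash
cat >> h.py <<'E'
def foot(name):
    w,s=wr(name); p=s['eef_pos']; im=w['image'].astype(int)
    m=((im[...,2]-im[...,0]>2)&(im[...,2]-im[...,0]<40)&(im.sum(2)>480)).astype(np.uint8); m[:150]=0;m[330:]=0
    n,l,st,ce=cv2.connectedComponentsWithStats(m); i=1+np.argmax(st[1:,4]); x,y,W,H,A=st[i]
    C=onz(w,x+W/2,y+H/2,8); print(name,'tcp',p.round(1),'F',s['wrist_force'].round(1),'box',st[i].tolist(),'foot centre',C.round(1))
    g=bayfit(w,(465.8,58.3,172.5)); print('bay',g)
    for B in(g[0],(465.8,58.3,172.5)):
        a=B[2]/100; d=C[:2]-np.array(B[:2]); print('in bay frame',(np.cos(a)*d[0]+np.sin(a)*d[1]).round(1),(-np.sin(a)*d[0]+np.cos(a)*d[1]).round(1))
E
python3 -c "
from h import *
foot('w7')"
```

```text
w7 tcp [480.8 -25.4  19. ] F [ 0.5 -0.6  0.4] box [242, 192, 79, 87, 4183] foot centre [478.  -19.3   8. ]
bay (array([465.2,  59.2, 173. ]), np.float64(-0.4052125549711132))
in bay frame -79.5 -0.2
in bay frame -78.5 -0.1
```

Call:
{"method": "move_arm", "body": {"dp": [[-0.8, 3.9, 0], [-0.8, 3.9, 0], [-0.8, 3.9, 0], [-0.8, 3.9, 0], [-0.8, 3.9, 0], [-0.8, 3.9, 0], [-0.8, 3.9, 0], [-0.8, 3.9, 0], [-0.8, 3.9, 0]], "rotation": [[0, 0, -0.02], [0, 0, -0.02], [0, 0, -0.02], [0, 0, -0.02], [0, 0, -0.02], [0, 0, -0.02], [0, 0, -0.02], [0, 0, -0.02], [0, 0, -0.02]], "hand": [0.12, 0.12, 0.12, 0.12, 0.12, 0.12, 0.12, 0.12, 0.12]}}

```text
clock: 15.3
eef_pos: [473.7, 9.7, 19.1]
eef_rot: [3.142, -0.524, 1.738]
wrist_force: [0.0, -1.2, 0.3]
finger_gap: 11.5
finger_force: 0.4
```

```bash
python3 -c "
from h import *
foot('w8')"
```

```text
w8 tcp [473.7   9.7  19.1] F [ 0.  -1.2  0.3] box [242, 193, 79, 86, 4117] foot centre [472.   15.7   8. ]
bay (array([465.2,  59.7, 172.6]), np.float64(-0.5243375606091173))
in bay frame -44.5 0.1
in bay frame -43.0 0.5
```

Call:
{"method": "move_arm", "body": {"dp": [[-0.3, 2, 0], [-0.3, 2, 0], [-0.3, 2, 0], [-0.3, 2, 0], [-0.3, 2, 0], [-0.2, 1, 0]], "rotation": [[0, 0, 0], [0, 0, 0], [0, 0, 0], [0, 0, 0], [0, 0, 0], [0, 0, 0]], "hand": [0.12, 0.12, 0.12, 0.12, 0.12, 0.12]}}

```text
clock: 16.1
eef_pos: [472.2, 20.3, 19.2]
eef_rot: [3.141, -0.523, 1.74]
wrist_force: [1.1, -4.8, 3.1]
finger_gap: 11.5
finger_force: 2.1
```

```bash
python3 -c "
from h import *
foot('w9')"
```

```text
w9 tcp [472.2  20.3  19.2] F [ 1.1 -4.8  3.1] box [241, 194, 80, 87, 4065] foot centre [470.4  25.3   8. ]
bay (array([464.1,  58.7, 174.4]), np.float64(-0.5533272687176094))
in bay frame -34.0 -0.4
in bay frame -33.3 0.5
```

Contact force has risen to 4.8 N with the foot at the back wall, so I'll draw straight back rather than lean on it, then check.

Call:
{"method": "move_arm", "body": {"dp": [[0.1, -0.6, 0], [0.1, -0.6, 0], [0.2, -1.5, 0], [0.5, -3, 0], [0.6, -4, 0], [0.8, -5, 0], [0, 0, 0], [0, 0, 0]], "rotation": [[0, 0, 0], [0, 0, 0], [0, 0, 0], [0, 0, 0], [0, 0, 0], [0, 0, 0], [0, 0, 0], [0, 0, 0]], "hand": [0.12, 0.12, 0.12, 0.12, 0.12, 0.12, 0.12, 0.12]}}

```text
clock: 17.15
eef_pos: [474.3, 5.7, 19.0]
eef_rot: [-3.141, -0.524, 1.74]
wrist_force: [-1.0, -0.7, 0.8]
finger_gap: 11.4
finger_force: 0.0
```

```bash
python3 -c "
from h import *
foot('w10')
w=dict(np.load('w10.npz'))
im=w['image'][:,:,::-1]; cv2.imwrite('pics/w10b.png',cv2.resize(im[0:330,100:460],(655,600),interpolation=cv2.INTER_CUBIC))"
```

```text
w10 tcp [474.3   5.7  19. ] F [-1.  -0.7  0.8] box [242, 175, 79, 85, 4751] foot centre [470.4  24.6   8. ]
bay (array([464.1,  59.2, 173.9]), np.float64(-0.5586417605055468))
in bay frame -35.1 -0.4
in bay frame -34.0 0.7
```

View pics/w10b.png

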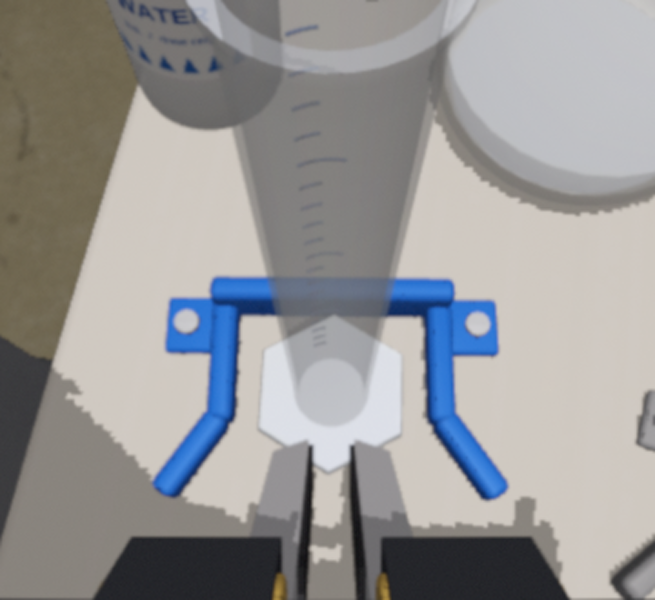

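```bash
python3 - <<'E'
from h import *
for nm in('w9','w10'):
    w=dict(np.load(nm+'.npz')); im=w['image'].astype(int)
    h=cv2.cvtColor(w['image'],cv2.COLOR_RGB2HSV); m=((h[...,0]>100)&(h[...,0]<125)&(h[...,1]>130)&(h[...,2]>60))
    for u in(236,240,322,328): r=np.where(m[:230,u])[0]; r=r[r>100]; print(nm,u,r.min() if len(r) else 0,r.max() if len(r) else 0, [] if not len(r) else (onz(w,u,r.min()-.5,22).round(1)))
    print('vertex col',[im[v,284].tolist() for v in range(162,184,1)] if nm=='w10' else '')
    ft=(im[...,2]-im[...,0]>2)&(im[...,2]-im[...,0]<40)&(im.sum(2)>480)
    r=np.where(ft[150:330,284])[0]+150; print('foot rows col 284',r.min(),r.max(),onz(w,284,r.min()-.5,8).round(1))
    # predicted rows for bay at back face, z=0 and 8 and 22
    for B in((465.8,58.3,1.725),(465.2,59.4,1.728)):
        n=np.array([np.cos(B[2]),np.sin(B[2])])
        for z in(0,8,22): print(B,z,[round(q,1) for q in proj(w,(*B[:2],z))], 'outer top' if z==22 else '', [round(q,1) for q in proj(w,(*(np.array(B[:2])+10*n),z))])
E
```

```text
w9 236 173 190 [433.3  61.6  22. ]
w9 240 173 190 [436.   62.1  22. ]
w9 322 174 191 [490.8  70.7  22. ]
w9 328 174 191 [494.8  71.4  22. ]
vertex col 
foot rows col 284 194 278 [467.2  56.8   8. ]
(465.8, 58.3, 1.725) 0 [282.5, 194.6]  [282.6, 181.7]
(465.8, 58.3, 1.725) 8 [282.5, 191.2]  [282.7, 177.9]
(465.8, 58.3, 1.725) 22 [282.5, 184.7] outer top [282.7, 170.7]
(465.2, 59.4, 1.728) 0 [281.9, 193.0]  [282.1, 180.2]
(465.2, 59.4, 1.728) 8 [281.9, 189.6]  [282.1, 176.4]
(465.2, 59.4, 1.728) 22 [281.9, 183.0] outer top [282.1, 169.1]
w10 236 153 171 [432.4  61.3  22. ]
w10 240 153 171 [435.1  61.8  22. ]
w10 322 154 172 [490.8  70.5  22. ]
w10 328 154 172 [494.8  71.2  22. ]
vertex col [[106, 113, 130], [104, 111, 126], [103, 108, 120], [102, 106, 115], [101, 104, 113], [102, 105, 114], [101, 104, 113], [102, 105, 114], [104, 107, 117], [103, 106, 115], [111, 113, 120], [133, 135, 139], [155, 156, 159], [163, 164, 167], [165, 166, 169], [165, 166, 170], [166, 166, 170], [165, 166, 169], [166, 166, 170], [166, 167, 170], [166, 167, 170], [165, 167, 170]]
foot rows col 284 175 257 [466.8  56.3   8. ]
(465.8, 58.3, 1.725) 0 [283.1, 175.6]  [283.3, 163.1]
(465.8, 58.3, 1.725) 8 [283.1, 171.7]  [283.3, 158.8]
(465.8, 58.3, 1.725) 22 [283.2, 164.1] outer top [283.4, 150.6]
(465.2, 59.4, 1.728) 0 [282.5, 174.1]  [282.7, 161.7]
(465.2, 59.4, 1.728) 8 [282.6, 170.1]  [282.7, 157.3]
(465.2, 59.4, 1.728) 22 [282.6, 162.5] outer top [282.8, 149.0]
```

The wall band (rounded edges allowed for) puts the foot's front corner about 1 mm off the back wall. The first push may have tilted the cylinder slightly and let it settle back. I'll push again lower and more slowly.

Call:
{"method": "move_arm", "body": {"dp": [[-0.5, 3, -2], [-0.5, 3, -2], [-0.4, 2.5, 0], [-0.2, 1.5, 0], [-0.1, 1, 0], [-0.1, 0.5, 0], [-0.1, 0.5, 0], [-0.1, 0.5, 0]], "rotation": [[0, 0, 0], [0, 0, 0], [0, 0, 0], [0, 0, 0], [0, 0, 0], [0, 0, 0], [0, 0, 0], [0, 0, 0]], "hand": [0.12, 0.12, 0.12, 0.12, 0.12, 0.12, 0.12, 0.12]}}

```text
clock: 18.2
eef_pos: [472.3, 18.2, 15.0]
eef_rot: [3.141, -0.524, 1.74]
wrist_force: [-0.3, 0.5, 1.0]
finger_gap: 11.3
finger_force: 0.4
```

Call:
{"method": "move_arm", "body": {"dp": [[-0.1, 0.4, 0], [-0.1, 0.4, 0], [0, 0, 0]], "rotation": [[0, 0, 0], [0, 0, 0], [0, 0, 0]], "hand": [0.12, 0.12, 0.12]}}

```text
clock: 18.58
eef_pos: [472.2, 18.9, 15.1]
eef_rot: [3.141, -0.524, 1.74]
wrist_force: [0.1, -2.3, 1.0]
finger_gap: 11.0
finger_force: 0.9
```

Call:
{"method": "move_arm", "body": {"dp": [[0, 0.3, 0], [0, 0, 0]], "rotation": [[0, 0, 0], [0, 0, 0]], "hand": [0.12, 0.12]}}

```text
clock: 18.82
eef_pos: [472.2, 19.2, 15.1]
eef_rot: [3.141, -0.524, 1.74]
wrist_force: [1.0, -2.5, 2.8]
finger_gap: 11.3
finger_force: 1.3
```

```bash
python3 - <<'E'
from h import *
foot('w11')
def edge(nm):
    w=dict(np.load(nm+'.npz')); g=w['image'].astype(float).mean(2)
    for u in (281,283,285):
        col=g[160:215,u]; i=np.argmax(np.convolve(np.diff(col),[1,1,1],'same')); d=np.clip(np.diff(col)[i-2:i+3],0,None); r=160+i-2+.5+(d*np.arange(5)).sum()/d.sum()
        print(nm,u,r.round(2),onz(w,u,r,8).round(1))
for n in('w9','w10','w11'): edge(n)
E
```

```text
w11 tcp [472.2  19.2  15.1] F [ 1.  -2.5  2.8] box [241, 191, 81, 88, 4304] foot centre [470.5  25.2   8. ]
bay (array([464.9,  58.6, 172.9]), np.float64(-0.551465353780646))
in bay frame -33.8 -0.3
in bay frame -33.4 0.4
w9 281 192.37 [464.9  57.3   8. ]
w9 283 191.94 [466.3  57.8   8. ]
w9 285 192.77 [467.8  57.4   8. ]
w10 281 173.78 [464.6  56.5   8. ]
w10 283 173.05 [465.9  57.2   8. ]
w10 285 173.58 [467.4  57.1   8. ]
w11 281 189.62 [464.7  56.9   8. ]
w11 283 189.47 [466.1  57.2   8. ]
w11 285 189.71 [467.5  57.3   8. ]
```

The force rises steadily with sub-millimetre motion, and the foot's corner sits at the same place, so it is hard against the back wall. Releasing slowly, then withdrawing and rising.

Call:
{"method": "move_arm", "body": {"dp": [[0, -0.3, 0], [0, -0.3, 0], [0, -0.3, 0], [0.1, -0.6, 0], [0.2, -1.5, 0], [0.5, -3, 0], [1, -7, 0], [1.5, -10, 2], [1.5, -10, 5], [0, 0, 15]], "rotation": [[0, 0, 0], [0, 0, 0], [0, 0, 0], [0, 0, 0], [0, 0, 0], [0, 0, 0], [0, 0, 0], [0, 0, 0], [0, 0, 0], [0, 0, 0]], "hand": [0.12, 0.12, 0.12, 0.12, 0.12, 0.12, 0.12, 0.12, 0.12, 0.12]}}

```text
clock: 20.12
eef_pos: [476.8, -14.4, 37.4]
eef_rot: [-3.141, -0.524, 1.738]
wrist_force: [0.5, -0.2, -0.3]
finger_gap: 11.4
finger_force: 0.0
```

Call:
{"method": "move_arm", "body": {"dp": [[0, 0, 30], [0, 0, 35], [0, 0, 35], [0, 0, 35], [0, 0, 35], [0, 0, 35], [0, 0, 35], [0, 0, 20], [0, 0, 0], [0, 0, 0]], "rotation": [[0, 0, 0], [0, 0, 0], [0, 0, 0], [0, 0, 0], [0, 0, 0], [0, 0, 0], [0, 0, 0], [0, 0, 0], [0, 0, 0], [0, 0, 0]], "hand": [0.12, 0.12, 0.12, 0.12, 0.12, 0.12, 0.12, 0.12, 0.12, 0.12]}}

```text
clock: 21.38
eef_pos: [476.5, -13.5, 296.4]
eef_rot: [-3.141, -0.524, 1.739]
wrist_force: [0.7, -0.1, -0.0]
finger_gap: 11.2
finger_force: 0.0
```

```bash
python3 - <<'E'
from h import *
w,s=wr('w12'); print(s['eef_pos'].round(1),s['wrist_force'].round(1),'bay',bayfit(w,(465.8,58.3,172.5)))
im=w['image'].astype(int); a=1.725
m=((im[...,2]-im[...,0]>2)&(im[...,2]-im[...,0]<40)&(im.sum(2)>480)).astype(np.uint8)
u0,v0=map(int,proj(w,(470.7,26.7,8))); mm=0*m; mm[v0-35:v0+35,u0-40:u0+40]=1; m*=mm
n,l,st,ce=cv2.connectedComponentsWithStats(m); i=1+np.argmax(st[1:,4]); x,y,W,H,A=st[i]; C=onz(w,x+W/2,y+H/2,8)
print('pred',u0,v0,st[i],C.round(1))
# top view: compare with start for disturbed things
b=camera('top'); t=np.load('top0.npz')['image'].astype(int); d=(np.abs(b['image'].astype(int)-t).max(2)>45).astype(np.uint8)
n,l,st,ce=cv2.connectedComponentsWithStats(cv2.morphologyEx(d,cv2.MORPH_OPEN,np.ones((3,3),np.uint8)))
print([(st[k].tolist()) for k in range(1,n) if st[k][4]>15])
for nm,p in dict(bottle=(651,-2,130),stopper=(387,-92,28),or1=(421,-221,8),green=(647,-141,8),beaker=(729,-303,0),wash=(387,180,0)).items(): print(nm,np.round(proj(b,p)))
E
```

```text
[476.5 -13.5 296.4] [ 0.7 -0.1 -0. ] bay (array([466.1,  55.4, 175.1]), np.float64(-0.06686226615298063))
pred 283 246 [266 225  35  43 881] [471.3  27.3   8. ]
[[237, 158, 136, 142, 11636], [231, 243, 5, 7, 30], [219, 354, 70, 22, 1272], [0, 371, 9, 13, 81], [184, 373, 122, 47, 2648], [0, 385, 7, 16, 68], [215, 392, 59, 28, 944], [210, 399, 6, 5, 18], [202, 416, 6, 4, 19]]
bottle [253. 179.]
stopper [284. 286.]
or1 [331. 276.]
green [305. 195.]
beaker [361. 170.]
wash [186. 282.]
```

```bash
python3 -c "
from cell import manip
print(manip.sign_off())"
```

```text
the job is handed in; nothing more can be done
None
```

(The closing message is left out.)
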